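# Put three robot tools back in their own docks

## Robot

A 6-joint arm with a two-finger parallel gripper is mounted at the origin on the work surface. World frame = base frame: x ahead of the robot, y to its left, z up, the work surface at z = 0. Lengths are in m, angles in rad, forces in N, time in s.
With the tool pointing down it reaches from about 0.3 to 0.875 m from the base axis. Payload 6.4 kg.
Tool frame: the origin (TCP) lies at the very end of the fingers, on their centre line; the grasp point (between the pads) lies 19 mm behind it; z points along the fingers, y is the line along which they close (so a half turn about z gives the same grasp; the last joint's range is limited). The gripper opens to 85 mm and grips with 20 to 120 N. Pads are 22 mm wide; open, the fingers measure 114 mm over their backs; the gripper's body (76 mm by 85 mm) begins 54 mm behind the grasp point. The pads swing forward as they close: fully open they stand 13 mm farther back than shut.
Start: joints at [-1.391, 0.181, 1.607, -0, 1.354, -0.206], TCP at [0.216, -0.533, 0.231] pointing down, gripper open.
Joint ranges: [-2.99, 2.99], [-0.89, 2.07], [0.3, 2.58], [-1.14, 4.28], [0, 2.63], [-3.12, 3.12]. Speed limits (rad/s): [2.57, 2.57, 3.01, 3.14, 3.14, 3.14].

## Interface

Orientations are given as a unit quaternion [w, x, y, z].
In Python, from bench import ctrl gives the robot as it stands.
- The arm moves only by the tool jog_arm, never from a script. Its argument "series" is a list that holds one entry, the list of rows, each a list of 7 numbers: the shift along the tool's x, y, z in mm, then the turn, a rotation vector about the tool's x, y, z in rad, then the finger opening in mm, from 0 to 85.4. In form: [[[tx, ty, tz, rx, ry, rz, gripper], ...]]. A call has exactly 10 rows; each row shifts and turns the commanded pose from where the row before left it, along the tool's axes as they then stand; what a row does not reach is not made up. A row lasts 1/10 s, in which the tool goes at most 50 mm and 8.59 degrees, less where a joint would pass 70% of its speed; a pose out of reach is approached as far as the arm can. A call with a gripper value outside its range is refused whole. The fingers move at their own pace and stop on an object; the grip force is fixed at half the most. Time passes only in rows, so rows that do not move let the fingers close, or fill a call up. It gives the time, the measured TCP pose, the force, the opening and the grip force at its end, in the units of the state.
- ctrl.get_obs(): the state, without advancing time (a new reading comes with each control period).
- ctrl.camera(name): name is "scene" or "top" or "wrist"; returns a dict with "frame" (480x640x3 uint8, blue, green, red), "z_map" (480x640 float32, m along the optical axis (not along the pixel's ray), 0 where there is no reading), "fx", "fy", "cx", "cy" (pixels), "xyz" and "rotation" of the camera in the world. Camera axes: x right, y down, z forward; pixel columns grow to the right and rows downward; lengths in m; the calibration is good to about 2 mm. A picture is of the moment at which its call begins.
- ctrl.hand_in(): hands the job in; it is judged then, once.
The state is a dict: "time_s": time; "q": joint angles; "dq": joint speeds; "joint_efforts": joint torques, N m; "eef_pos": TCP position; "eef_rot": TCP orientation; "wrist_force": force on the tool from outside, world axes, zero at the start; "torque": the same for the moment, N m; "opening": opening from 0.0 (shut) to 1.0 (fully open); "grasp_force": force on a finger pad.
Only numpy, scipy, OpenCV 4.12 (cv2) and the standard library are available. Lean on these libraries where they do the work, as an engineer would, in place of code of your own. Each camera call takes 0.05 s, during which the arm holds its last target. There are 200 camera calls.

## Task

After a service the three robot tools were put back in one another's docks, and the pen tool is locked in by an R-clip. Pull the clip sideways out of its keeper pin and lay it in the small blue parts tray, then put every tool in the dock whose pocket has the shape of its base plate (round, square or oblong), upright and fully down in the pocket; the rubber pad is free for parking a tool on the way. Set the tools down rather than dropping them or knocking them over, and leave the little grease jar where it stands.

Things in the scene. Friction and masses are not known exactly. Their poses are not given: they have to be found in the camera images.
- pen_tool: Pen tool with a ROUND base plate (50 mm across, 10 mm thick), 122 mm tall, 0.3 kg. Plate, 20 mm neck to height 20, 34 mm cylinder to 56, 22 mm round sleeve from 56 to 102 mm (grip here, at 86 mm), black pen point on top. Origin: centre of the underside, z up; yaw means nothing. Starts in the oblong dock, locked by the clip.
- vacuum_tool: Vacuum tool with a SQUARE base plate (48 x 48, 10 mm thick), 80 mm tall, 0.3 kg. Body 34 x 34 mm from height 10 to 56 (grip at 46 mm; an air fitting sticks out 9 mm on +y at height 19), black bellows cup 34 mm across on top. Origin: centre of the underside, z up, x, y along the sides; any of four ways round will do. Starts in the round dock.
- gripper_tool: Two-jaw gripper tool with an OBLONG base plate (x 40, y 60, 10 mm thick), 84 mm tall, 0.32 kg. Dark body, x 30, y 46 mm, from height 10 to 58 (grip across x at 50 mm), two steel jaws on top. Origin: centre of the underside, z up; either of two ways round will do. Starts in the square dock, its long side along the dock's x.
- clip: R-clip of rigid 4 mm steel wire, 87 x 18 mm, 20 g, flat on the oblong dock's top (32 mm high), straight leg through the pin and over the pen tool's plate, tail out over the dock's -x edge. Origin: grip point on the underside midway between two parallel wires (along x, 18 mm over their outsides); tail end x = -19, leg tip x = +68 mm. Pull along its -x: free after 35 mm.
- dock_round: Round dock, home of the pen tool: fixed aluminium block 32 mm high (x -67 to 47, y +-47 mm), ROUND 66 mm pocket 12 mm deep, black floor 20 mm above the table. Origin: on the table under the pocket's centre, axes along the block's sides. At x = -43 mm a steel keeper pin, 12 mm thick, stands 12 mm above the top face, cross-drilled along x (6 mm hole at the face). No clip.
- dock_square: Square dock, home of the vacuum tool: fixed aluminium block 32 mm high (x -66 to 46, y +-46 mm), SQUARE 64 x 64 mm pocket 12 mm deep, black floor 20 mm above the table. Origin: on the table under the pocket's centre, axes along the block's sides. At x = -42 mm a steel keeper pin, 12 mm thick, stands 12 mm above the top face, cross-drilled along x (6 mm hole at the face). No clip.
- dock_oblong: Oblong dock, home of the gripper tool: fixed aluminium block 32 mm high (x -62 to 42, y +-52 mm), OBLONG (x 56, y 76 mm) pocket 12 mm deep, black floor 20 mm above the table. Origin: on the table under the pocket's centre, axes along the block's sides. At x = -38 mm a steel keeper pin, 12 mm thick, stands 12 mm above the top face, cross-drilled along x (6 mm hole at the face). Clip in it.
- park_pad: Set-down pad: fixed plate 110 x 110 mm with a flat black rubber top 100 x 100 mm, 15 mm above the table; free at the start, for parking a tool. Origin: on the table under its centre.
- parts_tray: Small blue parts tray, empty, fixed: outside 150 mm (x) by 130 mm (y), 18 mm high, walls and floor 4 mm. Origin: on the table under its centre.
- grease_jar: Small amber grease jar with a white lid, 48 mm across, 60 mm high, a bystander standing behind the docks. Origin: centre of its underside.

How it is judged:
By the outcome, as a careful person would: the job done as asked, in the order asked, and still so for the second after the job is handed in, with the robot touching nothing.
It also fails if it takes over 118 s, if anything falls off the work surface, if the arm or the gripper's body presses on something with over 40 N, if the wrist force passes 120 N, or if a joint passes its speed limit or range.

## Working session

There is one attempt and no reset: what is moved stays moved. The work goes in short steps, Python scripts to look and compute and a tool call to move; the robot and the scene stay as the last step left them, time stands still between calls to the robot, and variables do not carry over. Pictures are saved under pics/ and viewed, at most 14 in all, crops included, and the job is handed in when it is done.

Besides the shell and the picture viewer there is one more tool, called by a JSON object that holds its "method" and its "body", one argument or row to a line. jog_arm: Moves the arm, as the interface text tells. Its arguments: {"type":"object","properties":{"series":{"type":"array"}},"required":["series"]}

```bash
mkdir -p pics; ls; cat > h.py <<'E'
import numpy as np,cv2
from bench import ctrl
def cam(n,save=None):
    c=ctrl.camera(n)
    if save: cv2.imwrite('pics/'+save,c['frame']); np.savez('pics/'+save+'.npz',**{k:np.array(v) for k,v in c.items()})
    return c
def R(c):
    r=np.array(c['rotation'],float)
    if r.shape==(3,3): return r
    from scipy.spatial.transform import Rotation as Ro
    return Ro.from_quat(np.r_[r[1:],r[0]]).as_matrix()
def onz(c,uv,z):
    "pixels -> world points on plane z"
    uv=np.atleast_2d(uv).astype(float)
    d=np.c_[(uv[:,0]-c['cx'])/c['fx'],(uv[:,1]-c['cy'])/c['fy'],np.ones(len(uv))]@R(c).T
    o=np.array(c['xyz']); return o+d*((z-o[2])/d[:,2])[:,None]
def pts(c):
    "world point map from depth"
    v,u=np.mgrid[:480,:640]; Z=c['z_map']
    P=np.stack([(u-c['cx'])/c['fx']*Z,(v-c['cy'])/c['fy']*Z,Z],-1)
    return P@R(c).T+np.array(c['xyz'])
def load(n): return {k:v for k,v in np.load('pics/'+n+'.npz').items()}
E
python3 - <<'E'
from h import *
for n in ('scene','top'):
    c=cam(n,n+'0.png'); print(n,c['xyz'],c['fx'],np.round(R(c),3).tolist())
o=ctrl.get_obs(); print(o)
E
```

```text
pics
scene [ 0.87001929 -0.460531    0.91276478] 476.70825771394436 [[0.834, 0.465, -0.295], [0.551, -0.698, 0.457], [0.006, -0.544, -0.839]]
top [0.45580445 0.01953593 0.99990067] 521.0235021956463 [[-0.027, -0.993, 0.118], [-1.0, 0.025, -0.015], [0.012, -0.118, -0.993]]
{'time_s': 0.1, 'q': array([-1.39129777e+00,  1.81472910e-01,  1.60791418e+00,  3.47680463e-05,
        1.35376364e+00, -2.06316888e-01]), 'dq': array([-0.00187059, -0.00123008, -0.00201455, -0.00057738,  0.00198204,
        0.00060943]), 'joint_efforts': array([-3.01841010e-05, -4.45878017e+01, -3.52239919e+01, -3.79780813e-04,
        4.11241053e-03, -1.56243368e-05]), 'eef_pos': array([ 0.21630976, -0.53223689,  0.23046778]), 'eef_rot': array([-7.78740727e-04,  9.81451357e-01,  1.91709745e-01,  2.74176984e-05]), 'wrist_force': array([-0.31771622, -0.50153417, -0.75511551]), 'torque': array([-0.01111873, -0.02750143, -0.0119993 ]), 'grasp_force': 0.0, 'opening': 1.005700385925041}
```

View pics/top0.png

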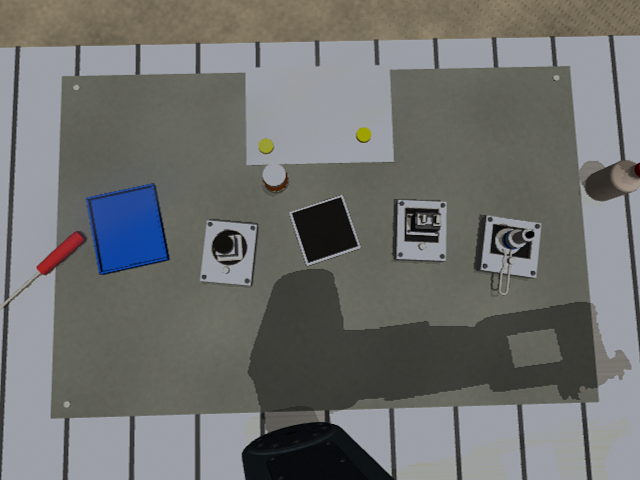

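View pics/scene0.png

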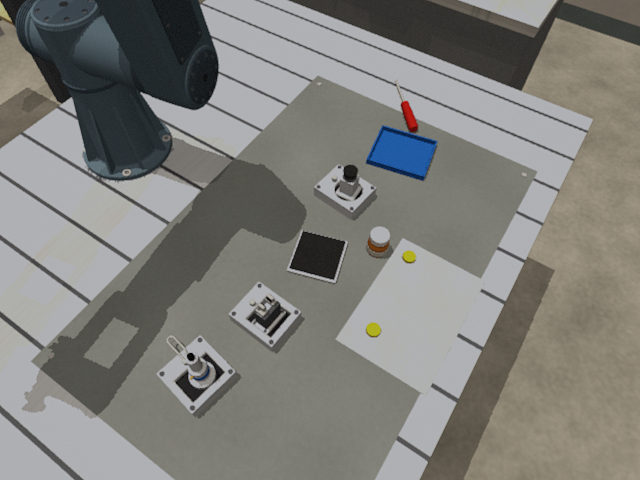

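The top view shows the blue tray at (127,228), the round dock with the vacuum tool at (229,252), and the black pad at (325,230). The square dock with the gripper tool is at (420,230) and the oblong dock with pen and clip at (511,247), its clip tail pointing down (world -x). The jar is at (275,178). The scene view agrees.

```bash
python3 - <<'E'
from h import *
T=load('top0.png');S=load('scene0.png')
PT,PS=pts(T),pts(S)
def zm(P,c):
    u,v=c; return np.round(np.median(P[v-1:v+2,u-1:u+2].reshape(-1,3),0),4)
print('table',zm(PT,(150,350)),zm(PS,(330,300)))
roi={'round':(195,212,265,292),'square':(388,192,452,268),'oblong':(474,206,548,284),'pad':(284,190,365,270),'tray':(80,178,175,280)}
dims={'round':(114,94),'square':(112,92),'oblong':(104,104),'pad':(110,110),'tray':(150,130)}
H={'round':.032,'square':.032,'oblong':.032,'pad':.015,'tray':.018}
for n,(a,b,c,d) in roi.items():
    for nm,P in (('top',PT),('scene',PS)):
        if nm=='top': Q=P[b:d,a:c].reshape(-1,3)
        else:
            lo=PT[b:d,a:c].reshape(-1,3); Q=P.reshape(-1,3)
            Q=Q[(Q[:,0]>lo[:,0].min())&(Q[:,0]<lo[:,0].max())&(Q[:,1]>lo[:,1].min())&(Q[:,1]<lo[:,1].max())]
        k=np.abs(Q[:,2]-H[n])<.0045; q=Q[k]
        r=cv2.minAreaRect((q[:,:2]*1000).astype(np.float32))
        print(n,nm,'z med %.4f'%np.median(q[:,2]),len(q),np.round(r[0],1),np.round(r[1],1),round(r[2],1))
    # colour: mask in top -> plane
    f=T['frame'][b:d,a:c]; 
    if n=='tray': m=(f[...,0].astype(int)-f[...,2]>60)
    else: m=f.min(-1)>150
    m=m.astype(np.uint8)
    nn,l,st,_=cv2.connectedComponentsWithStats(m); k=1+np.argmax(st[1:,4])
    v,u=np.nonzero(l==k); q=onz(T,np.c_[u+a,v+b],H[n])
    r=cv2.minAreaRect((q[:,:2]*1000).astype(np.float32)); print('   col',np.round(r[0],1),np.round(r[1],1),round(r[2],1),dims[n])
# tools
for n,(a,b,c,d) in list(roi.items())[:3]:
    Q=PT[b-10:d,a:c+10].reshape(-1,3); 
    for lo,hi in ((.04,.048),(.05,.06),(.06,.07),(.07,.079),(.079,.09),(.095,.105),(.105,.13)):
        q=Q[(Q[:,2]>lo)&(Q[:,2]<hi)]
        if len(q)>5: print(n,lo,hi,len(q),np.round(q.mean(0),4),np.round(q.min(0),3),np.round(q.max(0),3))
E
```

```text
table [0.3678 0.3285 0.002 ] [ 6.666e-01 -7.740e-02 -1.000e-04]
round top z med 0.0319 2250 [544.9 175.6] [ 94.7 114.3] 83.3
round scene z med 0.0313 1025 [547.2 175.4] [ 96.3 115.7] 83.4
   col [545.  176.9] [ 91.2 112.2] 83.4 (114, 94)
square top z med 0.0318 1843 [ 577.9 -186.6] [ 93.1 112.4] 86.2
square scene z med 0.0312 1553 [ 580.5 -186.5] [ 92.8 113.2] 86.0
   col [ 578.  -185.8] [ 89.2 110.4] 86.1 (112, 92)
oblong top z med 0.0318 2075 [ 533.6 -351.7] [106.2 123.9] 80.2
oblong scene z med 0.0311 3364 [ 544.6 -267.3] [274.4 146.3] 77.8
   col [ 543.1 -352.6] [101.2 102.1] 80.0 (104, 104)
pad top z med 0.0148 2849 [585.4  -4.7] [109.2 109.2] 17.1
pad scene z med 0.0143 1851 [ 6.107e+02 -4.000e-01] [151.5 107.3] 17.2
   col [585.   -3.9] [107.1 106.2] 17.0 (110, 110)
tray top z med 0.0175 753 [595.  383.7] [150.9 157.6] 11.2
tray scene z med 0.0164 925 [583.8 244.6] [211.9 452.4] 3.5
   col [597.3 371.2] [149.6 130.1] 11.1 (150, 130)
round 0.04 0.048 53 [0.525  0.1741 0.044 ] [0.508 0.157 0.04 ] [0.565 0.201 0.048]
round 0.05 0.06 24 [0.5485 0.1636 0.0545] [0.536 0.157 0.05 ] [
[... 870 characters left out ...]
8] [ 0.584 -0.202  0.105] [ 0.594 -0.174  0.108]
oblong 0.04 0.048 52 [ 0.5286 -0.3428  0.0438] [ 0.511 -0.355  0.04 ] [ 0.565 -0.332  0.048]
oblong 0.05 0.06 33 [ 0.5501 -0.3359  0.0554] [ 0.537 -0.346  0.05 ] [ 0.568 -0.331  0.06 ]
oblong 0.06 0.07 51 [ 0.5499 -0.3368  0.0646] [ 0.536 -0.351  0.06 ] [ 0.569 -0.332  0.07 ]
oblong 0.07 0.079 136 [ 0.5516 -0.343   0.0754] [ 0.537 -0.362  0.07 ] [ 0.57  -0.332  0.079]
oblong 0.079 0.09 35 [ 0.5513 -0.3417  0.0836] [ 0.54  -0.354  0.079] [ 0.563 -0.336  0.09 ]
oblong 0.095 0.105 28 [ 0.5524 -0.341   0.1006] [ 0.543 -0.348  0.095] [ 0.564 -0.338  0.105]
oblong 0.105 0.13 127 [ 0.5518 -0.3447  0.1191] [ 0.542 -0.359  0.105] [ 0.564 -0.338  0.13 ]
```

```bash
cat >> h.py <<'E'
def state():
    o=ctrl.get_obs(); w,x,y,z=o['eef_rot']; return o['eef_pos']*1000,2*np.arctan2(y,x),o
def plan(wps,p=None,psi=None):
    "wps: (x,y,z mm, psi deg, nrows); equal rows between; prints rounded tool-frame shift per row and turn"
    if p is None: p,psi,o=state(); print('t',round(o['time_s'],1),'at',np.round(p,1),'psi',round(np.degrees(psi)%360-360*(np.degrees(psi)%360>180),1),'q6',round(o['q'][5],2),'F',np.round(o['wrist_force'],1),'op',round(o['opening']*85.4,1),'gf',round(float(o['grasp_force']),1))
    for x,y,z,a,n in wps:
        a=np.radians(a); dz=-((a-psi+np.pi)%(2*np.pi)-np.pi)/n; d=(np.array([x,y,z])-p)/n
        if abs(dz)<1e-3: dz=0
        # rows: translation in the frame as the row starts
        for i in range(n):
            c,s=np.cos(psi),np.sin(psi)
            print([round(float(v),1) for v in (d[0]*c+d[1]*s, d[0]*s-d[1]*c, -d[2])],'rz',round(float(dz),3)); psi-=dz
            if dz==0: print('   x',n); break
        p=np.array([x,y,z],float)
E
python3 - <<'E'
from h import *
T=load('top0.png');PT=pts(T)
c,s=np.cos(np.radians(-10)),np.sin(np.radians(-10))
f=T['frame']; v,u=np.mgrid[272:300,488:516]; 
q=onz(T,np.c_[u.ravel(),v.ravel()],.034); d=(q[:,:2]-[.553,-.3543])@np.array([[c,-s],[s,c]])*1000
b=f[v.ravel(),u.ravel()].min(-1)>130; k=b&(d[:,0]<-64)
print(np.round(d[k].min(0),1),np.round(d[k].max(0),1),k.sum(), np.round(np.median(PT[v.ravel()[k],u.ravel()[k],2]),4))
plan([(477,-341,190,-10,10)])
E
```

```text
[-101.6   -2. ] [-65.1  14.3] 52 0.0357
t 0.1 at [ 216.3 -532.2  230.5] psi 22.1 q6 -0.21 F [-0.3 -0.5 -0.8] op 85.9 gf 0.0
[31.3, -7.9, 4.0] rz 0.056
[30.9, -9.7, 4.0] rz 0.056
[30.3, -11.4, 4.0] rz 0.056
[29.6, -13.0, 4.0] rz 0.056
[28.8, -14.7, 4.0] rz 0.056
[27.9, -16.3, 4.0] rz 0.056
[27.0, -17.8, 4.0] rz 0.056
[25.9, -19.3, 4.0] rz 0.056
[24.8, -20.7, 4.0] rz 0.056
[23.6, -22.1, 4.0] rz 0.056
```

{"method": "jog_arm", "body": {
  "series": [
    [[31,-8,4,0,0,0.056,60],[31,-10,4,0,0,0.056,60],[30,-11,4,0,0,0.056,60],[30,-13,4,0,0,0.056,60],[29,-15,4,0,0,0.056,60],[28,-16,4,0,0,0.056,60],[27,-18,4,0,0,0.056,60],[26,-19,4,0,0,0.056,60],[25,-21,4,0,0,0.056,60],[24,-22,4,0,0,0.056,60]]
  ]
}}

```text
time_s: 1.1
eef_pos: [0.4786, -0.3402, 0.1907]
eef_rot: [-0.0, 0.996, -0.088, -0.0]
wrist_force: [0.6, 1.0, 0.1]
opening: 0.703
grasp_force: 0.0
```

```bash
python3 - <<'E'
from h import *
plan([])
c=cam('wrist','w1.png'); print(c['xyz'],np.round(R(c),3).tolist(),c['fx'])
E
```

```text
t 1.1 at [ 478.6 -340.2  190.7] psi -10.1 q6 0.93 F [0.6 1.  0.1] op 60.0 gf 0.0
[ 0.54717569 -0.35139436  0.33313817] [[-0.175, -0.946, -0.272], [-0.984, 0.169, 0.048], [0.0, 0.276, -0.961]] 379.53783026582073
```

View pics/w1.png

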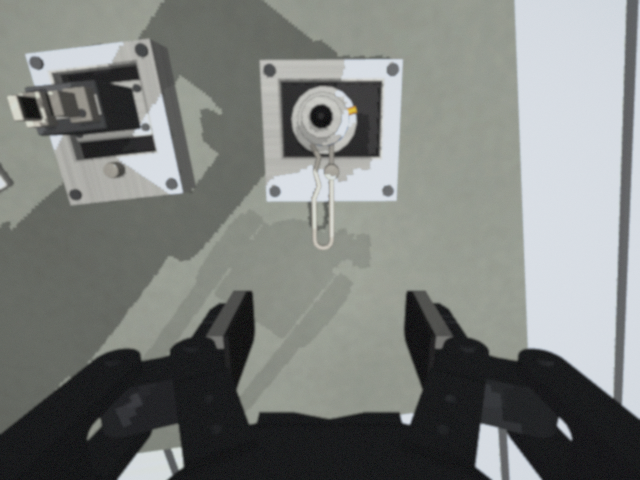

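The wrist view shows the clip's two wires at u about 312 to 333, its tail at (323,248), the pin at (332,171), and the pen tip at (321,116).

```bash
cat >> h.py <<'E'
def tri(c1,p1,c2,p2):
    A=[];b=[]
    for c,p in ((c1,p1),(c2,p2)):
        d=onz(c,p,0)[0]-c['xyz']; d/=np.linalg.norm(d); M=np.eye(3)-np.outer(d,d); A.append(M); b.append(M@c['xyz'])
    return np.linalg.lstsq(np.vstack(A),np.hstack(b),rcond=None)[0]
E
python3 - <<'E'
from h import *
W=load('w1.png');T=load('top0.png');S=load('scene0.png')
f=W['frame']
m=(f[203:255,300:345].min(-1)>165).astype(np.uint8)
n,l,st,ce=cv2.connectedComponentsWithStats(m); k=1+np.argmax(st[1:,4]); v,u=np.nonzero(l==k)
q=onz(W,np.c_[u+300,v+203],.034); print('clip px',u.min()+300,u.max()+300,v.max()+203)
for a in (-10,):
    c,s=np.cos(np.radians(a)),np.sin(np.radians(a)); d=(q[:,:2]-[.553,-.3543])@np.array([[c,-s],[s,c]])*1000
    print('clip in dock',np.round(d.min(0),1),np.round(d.max(0),1))
    # wire direction: midline
    for lo in (-92,-84,-76,-68): 
        k=(d[:,0]>lo)&(d[:,0]<lo+6); print(lo,np.round([d[k,1].min(),d[k,1].max()],1))
def dxy(p): d=(np.array(p)[:2]-[.553,-.3543])@np.array([[c,-s],[s,c]])*1000; return np.round(d,1)
# dock in wrist view: white/grey corner
for p in ((260,60),(404,59),(397,202),(265,203)): print('corner',dxy(onz(W,p,.032)[0]))
for p in ((279,81),(381,81),(379,157),(283,158)): print('pocket',dxy(onz(W,p,.032)[0]))
print('pen tip ray z.142',onz(W,(321,116),.142)[0]); 
# two-view tail end height
t=T['frame'][270:300,488:516]; mm=(t.min(-1)>150).astype(np.uint8); n,l,st,ce=cv2.connectedComponentsWithStats(mm,connectivity=8)
print([(st[i].tolist()) for i in range(1,n)])
i=1+np.argmax(st[1:,1]+st[1:,3]); v,u=np.nonzero(l==i); print('top tail',u[v==v.max()].mean()+488,v.max()+270)
print('tri tail',tri(W,(323,248.5),T,(u[v==v.max()].mean()+488,v.max()+270.5)))
g=T['frame'][225:245,515:540]; vv,uu=np.nonzero(g.max(-1)<45); print('tip top px',uu.mean()+515,vv.mean()+225,len(uu))
if len(uu): print('tri tip',tri(W,(321,116),T,(uu.mean()+515,vv.mean()+225)))
P=pts(W); print('wrist depth clip',np.round(np.nanmedian(P[240:248,320:326].reshape(-1,3),0),4),'floor',np.round(P[130,372],4),'dock',np.round(P[192,360],4))
E
```

```text
clip px 312 333 249
clip in dock [-101.8   -1.4] [-63.2  15.5]
-92 [-1.4 15. ]
-84 [-1.4 14.9]
-76 [-1.4 14.8]
-68 [-1.4 15.5]
corner [41.9 51.8]
corner [ 42.4 -52.9]
corner [-62.9 -52.8]
corner [-63.5  53.3]
pocket [27.7 38.6]
pocket [ 27.6 -36.7]
pocket [-27.4 -37.1]
pocket [-28.   37.6]
pen tip ray z.142 [ 0.55362952 -0.34872731  0.142     ]
[[2, 0, 10, 2, 14], [15, 0, 4, 3, 10], [21, 0, 7, 5, 25], [14, 2, 1, 1, 1]]
top tail 515.0 274
tri tail [ 0.48220608 -0.33156579  0.10667126]
tip top px 523.5572519083969 235.45038167938932 131
tri tip [ 0.55471665 -0.34823158  0.10389489]
wrist depth clip [ 0.4523 -0.329   0.0016] floor [ 0.5403 -0.3849  0.0209] dock [ 0.4948 -0.3674  0.0306]
```

```bash
python3 - <<'E'
from h import *
W=load('w1.png');T=load('top0.png');S=load('scene0.png')
print('tip',tri(W,(321,116),T,(528.5,234)),tri(W,(321,116),S,(191,357)))
print('tail',tri(W,(323,248.5),T,(504,294)), tri(W,(323,248.5),S,(170,338)))
plan([(473.4,-333.4,60,-10,5),(473.4,-333.4,16,-10,3)])
E
```

```text
tip [ 0.55436653 -0.34845655  0.12450611] [ 0.5542645  -0.34854957  0.12235134]
tail [ 0.45484564 -0.33067753  0.03786063] [ 0.44541758 -0.32663159  0.00328683]
t 1.1 at [ 481.6 -336.9  190. ] psi -10.1 q6 0.93 F [ 0.9  4.1 -1. ] op 60.0 gf 0.0
[-1.7, -0.4, 26.0] rz 0.0
   x 5
[0.0, -0.0, 14.7] rz 0.0
   x 3
```

{"method": "jog_arm", "body": {
  "series": [
    [[-2,0,26,0,0,0,40],[-2,0,26,0,0,0,40],[-2,0,26,0,0,0,40],[-2,0,26,0,0,0,40],[0,0,20,0,0,0,40],[0,0,0,0,0,0,40],[0,0,0,0,0,0,40],[0,0,0,0,0,0,40],[0,0,0,0,0,0,40],[0,0,0,0,0,0,40]]
  ]
}}

```text
time_s: 2.15
eef_pos: [0.4705, -0.3406, 0.0685]
eef_rot: [0.001, 0.996, -0.087, 0.001]
wrist_force: [0.3, 0.5, 0.3]
opening: 0.474
grasp_force: 0.0
```

```bash
python3 - <<'E'
from h import *
plan([(473.4,-333.4,16,-10,5)])
E
```

```text
t 2.1 at [ 470.5 -340.6   68.5] psi -10.0 q6 0.91 F [0.3 0.5 0.3] op 40.5 gf 0.0
[0.3, -1.5, 10.5] rz 0.0
   x 5
```

{"method": "jog_arm", "body": {
  "series": [
    [[1,-4,10,0,0,0,40],[1,-3,11,0,0,0,40],[0,0,11,0,0,0,40],[0,0,11,0,0,0,40],[0,0,10,0,0,0,40],[0,0,0,0,0,0,40],[0,0,0,0,0,0,40],[0,0,0,0,0,0,12],[0,0,0,0,0,0,12],[0,0,0,0,0,0,12]]
  ]
}}

```text
time_s: 3.15
eef_pos: [0.4735, -0.3339, 0.015]
eef_rot: [0.0, 0.996, -0.087, 0.0]
wrist_force: [-0.0, -1.3, 1.1]
opening: 0.181
grasp_force: 58.4
```

{"method": "jog_arm", "body": {
  "series": [
    [[0,0,0,0,0,0,12],[0,0,0,0,0,0,12],[0,0,0,0,0,0,12],[0,0,0,0,0,0,12],[0,0,0,0,0,0,12],[0,0,0,0,0,0,12],[-3,0,0,0,0,0,12],[0,0,0,0,0,0,12],[0,0,0,0,0,0,12],[0,0,0,0,0,0,12]]
  ]
}}

```text
time_s: 4.15
eef_pos: [0.4702, -0.333, 0.0144]
eef_rot: [0.0, 0.996, -0.087, 0.0]
wrist_force: [0.8, -1.0, 4.9]
opening: 0.179
grasp_force: 58.7
```

```bash
python3 - <<'E'
from h import *
plan([])
c=cam('wrist','w2.png')
E
```

```text
t 4.2 at [ 470.2 -333.    14.4] psi -10.0 q6 0.92 F [ 0.8 -1.   4.9] op 15.3 gf 58.7
```

View pics/w2.png

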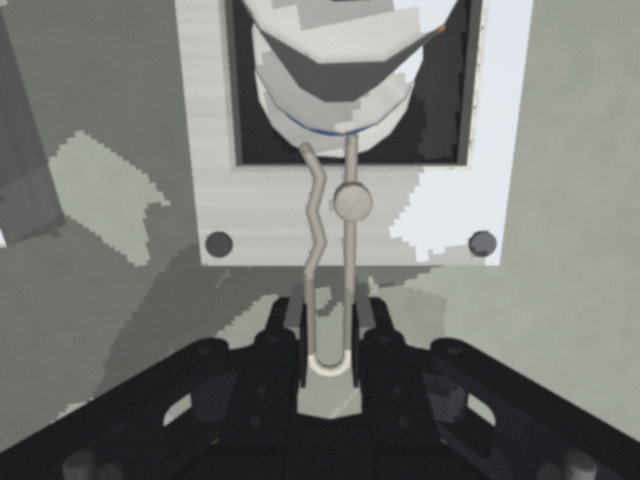

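The clip is gripped between both wires (tail at (330,365), leg through the pin at (352,202)). Next I pull it along -x and lift.

{"method": "jog_arm", "body": {
  "series": [
    [[-6,0,0,0,0,0,12],[-8,0,0,0,0,0,12],[-8,0,0,0,0,0,12],[-8,0,0,0,0,0,12],[-8,0,0,0,0,0,12],[-8,0,0,0,0,0,12],[-8,0,0,0,0,0,12],[0,0,0,0,0,0,12],[0,0,0,0,0,0,12],[0,0,-5,0,0,0,12]]
  ]
}}

```text
time_s: 5.2
eef_pos: [0.4167, -0.3232, 0.0188]
eef_rot: [-0.001, 0.996, -0.087, -0.0]
wrist_force: [1.0, 0.3, -0.1]
opening: 0.179
grasp_force: 58.4
```

```bash
python3 - <<'E'
from h import *
c=cam('wrist','w3.png')
plan([(418,-323,220,-10,5),(573,366,220,11,25),(573,366,100,11,5)])
E
```

```text
t 5.2 at [ 417.4 -323.9   20.1] psi -10.0 q6 0.86 F [ 0.4 -0.5 -0.1] op 15.4 gf 58.4
[0.1, -0.2, -40.0] rz 0.0
   x 5
[1.3, -28.2, -0.0] rz -0.015
[1.7, -28.2, -0.0] rz -0.015
[2.2, -28.2, -0.0] rz -0.015
[2.6, -28.1, -0.0] rz -0.015
[3.0, -28.1, -0.0] rz -0.015
[3.4, -28.0, -0.0] rz -0.015
[3.8, -28.0, -0.0] rz -0.015
[4.2, -27.9, -0.0] rz -0.015
[4.6, -27.9, -0.0] rz -0.015
[5.0, -27.8, -0.0] rz -0.015
[5.4, -27.7, -0.0] rz -0.015
[5.8, -27.6, -0.0] rz -0.015
[6.2, -27.5, -0.0] rz -0.015
[6.6, -27.5, -0.0] rz -0.015
[7.0, -27.4, -0.0] rz -0.015
[7.4, -27.2, -0.0] rz -0.015
[7.8, -27.1, -0.0] rz -0.015
[8.2, -27.0, -0.0] rz -0.015
[8.6, -26.9, -0.0] rz -0.015
[9.0, -26.8, -0.0] rz -0.015
[9.4, -26.6, -0.0] rz -0.015
[9.8, -26.5, -0.0] rz -0.015
[10.2, -26.3, -0.0] rz -0.015
[10.6, -26.2, -0.0] rz -0.015
[11.0, -26.0, -0.0] rz -0.015
[0.0, 0.0, 24.0] rz 0.0
   x 5
```

View pics/w3.png

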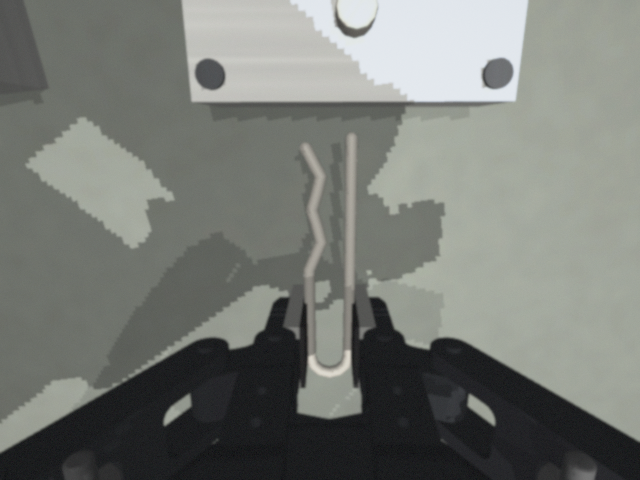

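The leg tips at (305,147) and (351,135) are well clear of the pin and block, so the clip is free. Next it goes to the tray.

{"method": "jog_arm", "body": {
  "series": [
    [[0,0,-40,0,0,-0.037,12],[0,0,-40,0,0,-0.037,12],[0,0,-40,0,0,-0.037,12],[0,0,-40,0,0,-0.037,12],[0,0,-40,0,0,-0.037,12],[0,0,0,0,0,-0.037,12],[0,0,0,0,0,-0.037,12],[0,0,0,0,0,-0.037,12],[0,0,0,0,0,-0.037,12],[0,0,0,0,0,-0.037,12]]
  ]
}}

```text
time_s: 6.25
eef_pos: [0.4172, -0.3235, 0.2197]
eef_rot: [0.0, 0.995, 0.099, 0.0]
wrist_force: [0.6, -0.1, -0.2]
opening: 0.181
grasp_force: 58.5
```

{"method": "jog_arm", "body": {
  "series": [
    [[16,-36,0,0,0,0,12],[16,-36,0,0,0,0,12],[16,-36,0,0,0,0,12],[16,-36,0,0,0,0,12],[16,-36,0,0,0,0,12],[16,-36,0,0,0,0,12],[16,-36,0,0,0,0,12],[16,-36,0,0,0,0,12],[16,-36,0,0,0,0,12],[16,-36,0,0,0,0,12]]
  ]
}}

```text
time_s: 7.25
eef_pos: [0.5043, 0.0626, 0.2198]
eef_rot: [0.0, 0.995, 0.098, 0.001]
wrist_force: [-0.1, -0.4, 0.0]
opening: 0.184
grasp_force: 58.6
```

{"method": "jog_arm", "body": {
  "series": [
    [[16,-36,0,0,0,0,12],[16,-36,0,0,0,0,12],[16,-36,0,0,0,0,12],[16,-36,0,0,0,0,12],[16,-36,0,0,0,0,12],[16,-36,0,0,0,0,12],[16,-36,0,0,0,0,12],[12,-35,0,0,0,0,12],[0,0,0,0,0,0,12],[0,0,0,0,0,0,12]]
  ]
}}

```text
time_s: 8.25
eef_pos: [0.5693, 0.3672, 0.2189]
eef_rot: [0.0, 0.995, 0.099, -0.0]
wrist_force: [-0.8, -0.1, -0.0]
opening: 0.182
grasp_force: 58.6
```

```bash
python3 - <<'E'
from h import *
c=cam('wrist','w4.png')
plan([(573,366,60,11,5)])
q=onz(c,[(0,0)],.018)
f=c['frame'].astype(int); m=(f[...,0]-f[...,2]>60); m[300:]=0
v,u=np.nonzero(m); q=onz(c,np.c_[u,v],.018)[:,:2]*1000; print(len(u),cv2.minAreaRect(q.astype(np.float32)),u.min(),u.max(),v.min(),v.max())
E
```

```text
t 8.3 at [569.4 366.2 219. ] psi 11.3 q6 1.77 F [ 0.  -1.1 -0.6] op 16.0 gf 58.6
[0.7, 0.2, 31.8] rz 0.0
   x 5
21242 ((605.5640258789062, 313.9862060546875), (157.30641174316406, 254.28485107421875), 7.172487258911133) 256 517 87 271
```

View pics/w4.png

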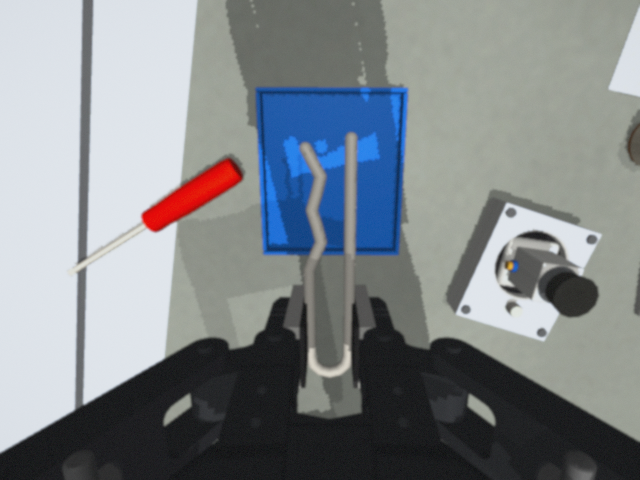

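Tray rim corners are at about (256,88), (408,88), (400,255) and (265,255), and the clip hangs level above it.

```bash
python3 - <<'E'
from h import *
c=load('w4.png'); q=onz(c,[(256,88),(408,88),(400,255),(265,255)],.018)*1000; print(np.round(q,0).tolist(),q.mean(0))
plan([(573,366,60,11,5)])
E
```

```text
[[658.0, 449.0, 18.0], [683.0, 323.0, 18.0], [537.0, 293.0, 18.0], [512.0, 419.0, 18.0]] [597.67158963 370.7050171   18.        ]
t 8.3 at [569.4 366.2 219. ] psi 11.3 q6 1.77 F [ 0.  -1.1 -0.6] op 16.0 gf 58.6
[0.7, 0.2, 31.8] rz 0.0
   x 5
```

Tray centre confirmed at (598,371). Descend to TCP z≈7 and release gently.

{"method": "jog_arm", "body": {
  "series": [
    [[3,0,40,0,0,0,12],[0,0,40,0,0,0,12],[0,0,40,0,0,0,12],[0,0,30,0,0,0,12],[0,0,25,0,0,0,12],[0,0,15,0,0,0,12],[0,0,10,0,0,0,12],[0,0,6,0,0,0,12],[0,0,4,0,0,0,12],[0,0,2,0,0,0,12]]
  ]
}}

```text
time_s: 9.3
eef_pos: [0.5733, 0.3671, 0.0081]
eef_rot: [-0.0, 0.995, 0.098, 0.001]
wrist_force: [-0.1, 0.3, -0.9]
opening: 0.183
grasp_force: 58.6
```

{"method": "jog_arm", "body": {
  "series": [
    [[0,0,0,0,0,0,12],[0,0,0,0,0,0,12],[0,0,0,0,0,0,20],[0,0,0,0,0,0,23],[0,0,0,0,0,0,28],[0,0,0,0,0,0,32],[0,0,0,0,0,0,36],[0,0,-5,0,0,0,40],[0,0,-10,0,0,0,40],[0,0,-20,0,0,0,40]]
  ]
}}

```text
time_s: 10.3
eef_pos: [0.5715, 0.3664, 0.0416]
eef_rot: [0.0, 0.995, 0.098, -0.001]
wrist_force: [0.9, 0.3, 0.1]
opening: 0.466
grasp_force: 0.0
```

{"method": "jog_arm", "body": {
  "series": [
    [[0,0,-30,0,0,0,40],[0,0,-40,0,0,0,40],[0,0,-40,0,0,0,40],[0,0,-40,0,0,0,40],[0,0,-40,0,0,0,40],[0,0,0,0,0,0,40],[0,0,0,0,0,0,40],[0,0,0,0,0,0,40],[0,0,0,0,0,0,40],[0,0,0,0,0,0,40]]
  ]
}}

```text
time_s: 11.3
eef_pos: [0.5719, 0.3666, 0.2306]
eef_rot: [0.0, 0.995, 0.098, -0.001]
wrist_force: [0.7, 0.3, 0.3]
opening: 0.468
grasp_force: 0.0
```

```bash
python3 - <<'E'
from h import *
c=cam('wrist','w5.png')
plan([])
cv2.imwrite('pics/w5c.png',cv2.resize(c['frame'],(560,420)))
E
```

```text
t 11.3 at [572.1 366.7 230.8] psi 11.2 q6 1.77 F [0.  0.  0.1] op 39.8 gf 0.0
```

View pics/w5c.png

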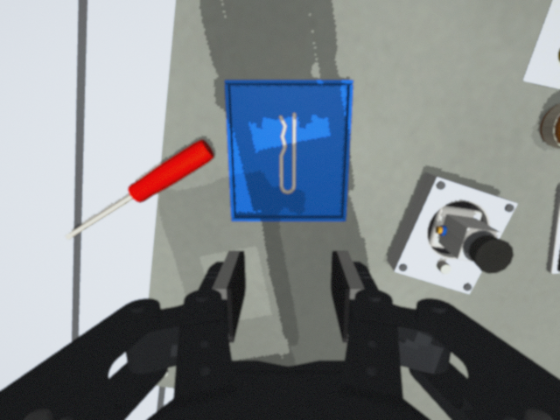

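The clip lies flat in the tray at about (288,150). Next is the pen tool.

```bash
python3 - <<'E'
from h import *
plan([(554.3,-348.5,230,11.2,20)])
E
```

```text
t 11.3 at [572.1 366.7 230.8] psi 11.2 q6 1.77 F [0.  0.  0.1] op 39.8 gf 0.0
[-7.8, 34.9, 0.0] rz 0.0
   x 20
```

{"method": "jog_arm", "body": {
  "series": [
    [[-8,35,0,0,0,0,60],[-8,35,0,0,0,0,60],[-8,35,0,0,0,0,60],[-8,35,0,0,0,0,60],[-8,35,0,0,0,0,60],[-8,35,0,0,0,0,60],[-8,35,0,0,0,0,60],[-8,35,0,0,0,0,60],[-8,35,0,0,0,0,60],[-8,35,0,0,0,0,60]]
  ]
}}

```text
time_s: 12.35
eef_pos: [0.5618, 0.0067, 0.2319]
eef_rot: [-0.0, 0.995, 0.098, -0.0]
wrist_force: [0.5, -0.2, -0.5]
opening: 0.701
grasp_force: 0.0
```

{"method": "jog_arm", "body": {
  "series": [
    [[-8,35,0,0,0,0,60],[-8,35,0,0,0,0,60],[-8,35,0,0,0,0,60],[-8,35,0,0,0,0,60],[-8,35,0,0,0,0,60],[-8,35,0,0,0,0,60],[-8,35,0,0,0,0,60],[-8,35,0,0,0,0,60],[-8,35,0,0,0,0,60],[-4,33,0,0,0,0,60]]
  ]
}}

```text
time_s: 13.35
eef_pos: [0.5548, -0.3497, 0.2316]
eef_rot: [-0.0, 0.995, 0.097, -0.0]
wrist_force: [1.0, 0.1, -0.6]
opening: 0.707
grasp_force: 0.0
```

{"method": "jog_arm", "body": {
  "series": [
    [[0,0,0,0,0,0.074,60],[0,0,0,0,0,0.074,60],[0,0,0,0,0,0.074,60],[0,0,0,0,0,0.074,60],[0,0,0,0,0,0.074,60],[0,0,0,0,0,0,60],[0,0,0,0,0,0,60],[0,0,0,0,0,0,60],[0,0,0,0,0,0,60],[0,0,0,0,0,0,60]]
  ]
}}

```text
time_s: 14.35
eef_pos: [0.5554, -0.3481, 0.2323]
eef_rot: [-0.0, 0.996, -0.087, -0.0]
wrist_force: [-0.4, -0.2, -0.0]
opening: 0.701
grasp_force: 0.0
```

```bash
python3 - <<'E'
from h import *
c=cam('wrist','w6.png')
plan([(554.3,-348.5,87,-10,6)])
E
```

```text
t 14.4 at [ 555.4 -348.1  232.3] psi -10.0 q6 1.0 F [ 0.2  0.3 -0.2] op 59.8 gf 0.0
[-0.2, 0.1, 24.2] rz 0.0
   x 6
```

View pics/w6.png

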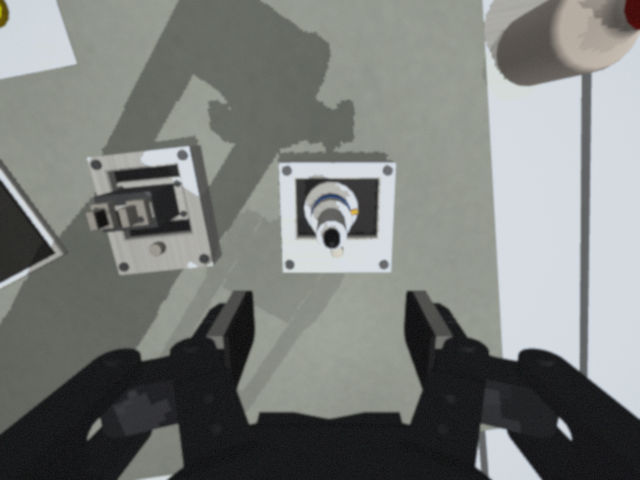

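The pen's black point is at (332,238) and its plate at about (331,203). I triangulate that against the first wrist view.

```bash
python3 - <<'E'
from h import *
A=load('w1.png');B=load('w6.png')
def tip(c,box):
    a,b,e,d=box; f=c['frame'][b:d,a:e]; m=(f.max(-1)<45).astype(np.uint8); n,l,st,ce=cv2.connectedComponentsWithStats(m); i=1+np.argmax(st[1:,4]); return ce[i]+[a,b],st[i,4]
a=tip(A,(306,100,336,132)); b=tip(B,(318,224,346,250)); print(a,b,tri(A,a[0],B,b[0]))
E
```

```text
(array([320.73248408, 116.11783439]), np.int32(314)) (array([331.06936416, 237.32369942]), np.int32(173)) [ 0.554099   -0.34839328  0.12706822]
```

{"method": "jog_arm", "body": {
  "series": [
    [[-1,0,25,0,0,0,60],[0,0,25,0,0,0,60],[0,0,25,0,0,0,60],[0,0,25,0,0,0,60],[0,0,25,0,0,0,60],[0,0,20,0,0,0,60],[0,0,0,0,0,0,60],[0,0,0,0,0,0,60],[0,0,0,0,0,0,15],[0,0,0,0,0,0,15]]
  ]
}}

```text
time_s: 15.4
eef_pos: [0.5553, -0.3487, 0.0891]
eef_rot: [0.001, 0.996, -0.087, 0.001]
wrist_force: [0.5, 0.3, -0.4]
opening: 0.372
grasp_force: 0.0
```

{"method": "jog_arm", "body": {
  "series": [
    [[0,0,0,0,0,0,15],[0,0,0,0,0,0,15],[0,0,0,0,0,0,15],[0,0,0,0,0,0,15],[0,0,-5,0,0,0,15],[0,0,-10,0,0,0,15],[0,0,-15,0,0,0,15],[0,0,-20,0,0,0,15],[0,0,0,0,0,0,15],[0,0,0,0,0,0,15]]
  ]
}}

```text
time_s: 16.4
eef_pos: [0.5548, -0.3481, 0.1381]
eef_rot: [0.0, 0.996, -0.087, 0.001]
wrist_force: [0.3, 0.4, -3.4]
opening: 0.243
grasp_force: 58.8
```

```bash
python3 - <<'E'
from h import *
plan([(554,-348,220,-10,3),(585,-4.5,220,-10,12),(585,-4.5,84,-10,6)])
E
```

```text
t 16.4 at [ 554.8 -348.1  138.1] psi -10.0 q6 1.0 F [ 0.3  0.4 -3.4] op 20.7 gf 58.8
[-0.3, 0.0, -27.3] rz 0.0
   x 3
[-2.4, -28.6, -0.0] rz 0.0
   x 12
[0.0, -0.0, 22.7] rz 0.0
   x 6
```

{"method": "jog_arm", "body": {
  "series": [
    [[0,0,-27,0,0,0,15],[0,0,-27,0,0,0,15],[0,0,-27,0,0,0,15],[-3,-20,0,0,0,0,15],[-3,-30,0,0,0,0,15],[-3,-30,0,0,0,0,15],[-3,-30,0,0,0,0,15],[-3,-30,0,0,0,0,15],[-3,-30,0,0,0,0,15],[-3,-30,0,0,0,0,15]]
  ]
}}

```text
time_s: 17.4
eef_pos: [0.5671, -0.1447, 0.2161]
eef_rot: [-0.001, 0.996, -0.087, -0.002]
wrist_force: [0.1, 0.7, -3.3]
opening: 0.241
grasp_force: 59.1
```

{"method": "jog_arm", "body": {
  "series": [
    [[-3,-30,0,0,0,0,15],[-3,-30,0,0,0,0,15],[-3,-30,0,0,0,0,15],[0,-30,0,0,0,0,15],[0,-20,0,0,0,0,15],[0,-4,0,0,0,0,15],[0,0,0,0,0,0,15],[0,0,0,0,0,0,15],[0,0,0,0,0,0,15],[0,0,0,0,0,0,15]]
  ]
}}

```text
time_s: 18.4
eef_pos: [0.5844, -0.0048, 0.2181]
eef_rot: [0.0, 0.996, -0.088, -0.0]
wrist_force: [-0.2, 0.0, -3.3]
opening: 0.24
grasp_force: 59.2
```

```bash
python3 - <<'E'
from h import *
plan([(585,-4.5,85,-10,6)])
E
```

```text
t 18.4 at [584.4  -4.8 218.1] psi -10.1 q6 1.54 F [-0.2  0.  -3.3] op 20.5 gf 59.2
[0.1, -0.1, 22.2] rz 0.0
   x 6
```

{"method": "jog_arm", "body": {
  "series": [
    [[0,0,30,0,0,0,15],[0,0,30,0,0,0,15],[0,0,30,0,0,0,15],[0,0,20,0,0,0,15],[0,0,10,0,0,0,15],[0,0,7,0,0,0,15],[0,0,4,0,0,0,15],[0,0,2,0,0,0,15],[0,0,0,0,0,0,15],[0,0,0,0,0,0,15]]
  ]
}}

```text
time_s: 19.4
eef_pos: [0.5851, -0.004, 0.0861]
eef_rot: [0.0, 0.996, -0.087, 0.001]
wrist_force: [-0.4, 0.0, -2.9]
opening: 0.24
grasp_force: 59.2
```

{"method": "jog_arm", "body": {
  "series": [
    [[0,0,1,0,0,0,15],[0,0,0,0,0,0,15],[0,0,0,0,0,0,15],[0,0,0,0,0,0,15],[0,0,0,0,0,0,15],[0,0,0,0,0,0,15],[0,0,0,0,0,0,15],[0,0,0,0,0,0,15],[0,0,0,0,0,0,15],[0,0,0,0,0,0,15]]
  ]
}}

```text
time_s: 20.4
eef_pos: [0.5845, -0.0039, 0.0843]
eef_rot: [0.0, 0.996, -0.087, -0.0]
wrist_force: [-0.2, -0.3, -3.5]
opening: 0.243
grasp_force: 59.2
```

{"method": "jog_arm", "body": {
  "series": [
    [[0,0,1,0,0,0,15],[0,0,0,0,0,0,15],[0,0,0,0,0,0,15],[0,0,0.5,0,0,0,15],[0,0,0,0,0,0,15],[0,0,0,0,0,0,15],[0,0,0,0,0,0,15],[0,0,0,0,0,0,15],[0,0,0,0,0,0,15],[0,0,0,0,0,0,15]]
  ]
}}

```text
time_s: 21.4
eef_pos: [0.5849, -0.004, 0.0839]
eef_rot: [0.0, 0.996, -0.087, 0.0]
wrist_force: [-2.6, 0.3, 6.8]
opening: 0.239
grasp_force: 60.3
```

{"method": "jog_arm", "body": {
  "series": [
    [[0,0,0,0,0,0,24],[0,0,0,0,0,0,28],[0,0,0,0,0,0,36],[0,0,0,0,0,0,45],[0,0,-20,0,0,0,45],[0,0,-30,0,0,0,45],[0,0,-30,0,0,0,45],[0,0,-30,0,0,0,45],[0,0,-30,0,0,0,45],[0,0,0,0,0,0,45]]
  ]
}}

```text
time_s: 22.4
eef_pos: [0.5873, -0.0044, 0.2281]
eef_rot: [0.001, 0.996, -0.087, 0.004]
wrist_force: [0.8, -0.7, -0.1]
opening: 0.526
grasp_force: 0.0
```

```bash
python3 - <<'E'
from h import *
plan([(588,-187,220,-4,8)])
E
```

```text
t 22.4 at [587.3  -4.4 228.1] psi -10.0 q6 1.54 F [ 0.8 -0.7 -0.1] op 44.9 gf 0.0
[4.0, 22.5, 1.0] rz -0.013
[3.7, 22.5, 1.0] rz -0.013
[3.4, 22.6, 1.0] rz -0.013
[3.2, 22.6, 1.0] rz -0.013
[2.9, 22.6, 1.0] rz -0.013
[2.6, 22.7, 1.0] rz -0.013
[2.3, 22.7, 1.0] rz -0.013
[2.0, 22.7, 1.0] rz -0.013
```

{"method": "jog_arm", "body": {
  "series": [
    [[4,22,0,0,0,-0.013,70],[4,23,0,0,0,-0.013,70],[3,23,0,0,0,-0.013,70],[3,23,0,0,0,-0.013,70],[3,23,0,0,0,-0.013,70],[3,22,0,0,0,-0.013,70],[2,22,0,0,0,-0.013,70],[2,23,0,0,0,-0.013,70],[0,0,0,0,0,0,70],[0,0,0,0,0,0,70]]
  ]
}}

```text
time_s: 23.4
eef_pos: [0.5846, -0.1866, 0.2218]
eef_rot: [-0.001, 0.999, -0.036, -0.001]
wrist_force: [1.1, -0.5, -1.1]
opening: 0.821
grasp_force: 0.0
```

```bash
python3 - <<'E'
from h import *
c=cam('wrist','w7.png'); plan([])
cam('top','top1.png')
P=pts(c); z=P[...,2]
m=((z>.066)&(z<.080)); m[290:]=0
n,l,st,ce=cv2.connectedComponentsWithStats(m.astype(np.uint8))
for i in range(1,n):
    if st[i,4]>80:
        q=P[l==i][:,:2]*1000; print(st[i],np.round(q.mean(0)),cv2.minAreaRect(q.astype(np.float32)))
E
```

```text
t 23.4 at [ 584.7 -186.   221.9] psi -4.0 q6 1.14 F [ 0.4 -0.5  0.3] op 70.0 gf 0.0
[ 303  194   60   40 1286] [ 594. -189.] ((590.0365600585938, -188.6199951171875), (46.06412124633789, 29.76971435546875), 85.86121368408203)
[ 84 215  45  41 862] [587. -11.] ((585.046630859375, -6.934009552001953), (33.83021545410156, 28.99704933166504), 18.12912940979004)
```

View pics/w7.png

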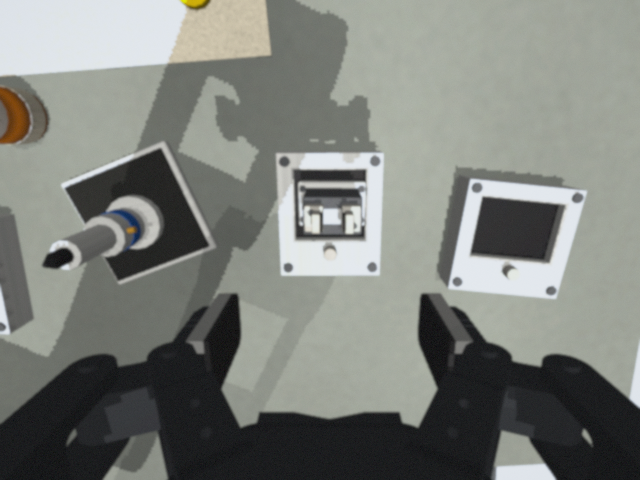

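In w7 the gripper tool body is at u 297–368, v 183–235. It looks long along the dock's y, while the text says x. The pen stands on the pad at about (135,222), and the oblong dock is empty at (515,228). I check the plate orientation numerically before gripping.

```bash
python3 - <<'E'
from h import *
a=np.radians(-3.9); c,s=np.cos(a),np.sin(a)
for n in ('w7.png','top1.png','scene0.png'):
    C=load(n); P=pts(C); d=(P[...,:2]-[.589,-.1871])@np.array([[c,-s],[s,c]])*1000
    if n=='w7.png': P[290:]=9
    ins=(np.abs(d)<31).all(-1); 
    G=np.full((13,13),np.nan)
    for i in range(13):
        for j in range(13):
            k=(np.abs(d[...,0]-(30-5*i))<2.5)&(np.abs(d[...,1]-(30-5*j))<2.5)
            if k.any(): G[i,j]=np.median(P[k][:,2])*1000
    print(n,'rows x=+30..-30, cols y=+30..-30'); print(np.nan_to_num(G).astype(int))
E
```

```text
w7.png rows x=+30..-30, cols y=+30..-30
[[  21   20   20   20   20   20   20   20   20   20   20   20   21]
 [  20   20   20   20   20   20   20   20   20   20   20   20   20]
 [  20   28   28   28   28   27   27   28   28   28   27   28   27]
 [9000 9000 9000 9000 9000   63   62   65 9000 9000 9000 9000 9000]
 [9000 9000 9000 9000   88   81   78   78   87 9000 9000 9000 9000]
 [9000   29 9000 9000 9000 9000 9000 9000 9000 9000   87 9000 9000]
 [  21   29   86   88  103   79   78   78  103  103   87   77   29]
 [  21   29   86   87  103   79   78   78  103  103   88   78   29]
 [  21   30   78   82   78   77   77   77   78    0   87   77   30]
 [  21   30   77   77   77   77   77   77   77   77   77   76   30]
 [  20   21    0    0    0    0    0    0    0    0    0    0   27]
 [  20   20    0    0    0    0    0    0    0    0    0    0   21]
 [  21   21   22   21   22   22   21   21   23   21   21   23   23]]
top1.png rows x=+30..-30, cols y=+30..-30
[[574 576 575 574 572 571 569 566 564 563   0   0   0]
 [579 579 578 577 575 574 573 572 568 567 563 563   0]
 [581 581 580 579 578 5
[... 642 characters left out ...]
21  19  20  20  19  20  19  19  19  22]
 [ 20  20  21  21  19  19  20  20  20  19  19  20  23]
 [ 24  28  29  35  30  30  28  30  28  29  29  28  28]
 [ 20  29  73  60  72  64  60  63  70  64  62  56  29]
 [ 25   0  85  85  92  84  77  76  90  89  86  57  29]
 [ 23   0  86  89 103  89  77  76 102 101  87  56  29]
 [  0   0  85 102 104  86  79  79 102 100  88  59  29]
 [  0   0   0 100  94  82  78   0 100  99  88  56  29]
 [  0   0   0   0  77  77  76   0   0  83  76  44  29]
 [  0   0   0   0   0   0   0   0   0   0   0  28  28]
 [  0   0   0   0   0   0   0   0   0   0  19  18  25]
 [  0   0   0   0   0   0   0   0   0  20  19  20  24]
 [ 31  30  31  31  30  32  30  32  28  24  25  24  26]]
```

The plate is clearly long along the dock's y (x -20..+22, y -30..+28), and I act on that. The grip has to close along x, so I turn the wrist 90°.

{"method": "jog_arm", "body": {
  "series": [
    [[0,0,0,0,0,-0.143,60],[0,0,0,0,0,-0.143,60],[0,0,0,0,0,-0.143,60],[0,0,0,0,0,-0.143,60],[0,0,0,0,0,-0.143,60],[0,0,0,0,0,-0.143,60],[0,0,0,0,0,-0.143,60],[0,0,0,0,0,-0.143,60],[0,0,0,0,0,-0.143,60],[0,0,0,0,0,-0.143,60]]
  ]
}}

```text
time_s: 24.5
eef_pos: [0.5851, -0.1852, 0.2227]
eef_rot: [-0.0, 0.775, 0.632, 0.0]
wrist_force: [-1.6, 0.2, -0.4]
opening: 0.703
grasp_force: 0.0
```

{"method": "jog_arm", "body": {
  "series": [
    [[0,0,0,0,0,-0.141,60],[0,0,20,0,0,0,60],[0,0,30,0,0,0,60],[0,0,30,0,0,0,60],[0,0,10,0,0,0,60],[0,0,0,0,0,0,60],[0,0,0,0,0,0,60],[0,0,0,0,0,0,60],[0,0,0,0,0,0,60],[0,0,0,0,0,0,60]]
  ]
}}

```text
time_s: 25.5
eef_pos: [0.5856, -0.1869, 0.1339]
eef_rot: [0.001, 0.731, 0.682, 0.0]
wrist_force: [0.0, -0.3, 0.3]
opening: 0.702
grasp_force: 0.0
```

```bash
python3 - <<'E'
from h import *
plan([(589.5,-188.7,51,86,5)])
E
```

```text
t 25.5 at [ 585.6 -186.9  133.9] psi 86.0 q6 -0.43 F [ 0.  -0.3  0.3] op 59.9 gf 0.0
[-0.3, 0.8, 16.6] rz 0.0
   x 5
```

{"method": "jog_arm", "body": {
  "series": [
    [[-1,4,5,0,0,0,60],[0,0,20,0,0,0,60],[0,0,20,0,0,0,60],[0,0,20,0,0,0,60],[0,0,10,0,0,0,60],[0,0,8,0,0,0,60],[0,0,0,0,0,0,60],[0,0,0,0,0,0,60],[0,0,0,0,0,0,40],[0,0,0,0,0,0,22]]
  ]
}}

```text
time_s: 26.5
eef_pos: [0.5896, -0.1882, 0.0508]
eef_rot: [0.001, 0.731, 0.682, 0.0]
wrist_force: [0.1, -0.9, -0.1]
opening: 0.374
grasp_force: 0.0
```

{"method": "jog_arm", "body": {
  "series": [
    [[0,0,0,0,0,0,22],[0,0,0,0,0,0,22],[0,0,0,0,0,0,22],[0,0,0,0,0,0,22],[0,0,-5,0,0,0,22],[0,0,-10,0,0,0,22],[0,0,-20,0,0,0,22],[0,0,-30,0,0,0,22],[0,0,0,0,0,0,22],[0,0,0,0,0,0,22]]
  ]
}}

```text
time_s: 27.5
eef_pos: [0.589, -0.1879, 0.1149]
eef_rot: [0.0, 0.731, 0.682, 0.0]
wrist_force: [-0.5, -0.5, -4.3]
opening: 0.339
grasp_force: 59.9
```

```bash
python3 - <<'E'
from h import *
plan([(553,-354.3,150,80,8)])
E
```

```text
t 27.5 at [ 589.  -187.9  114.9] psi 86.0 q6 -0.43 F [-0.5 -0.5 -4.3] op 29.0 gf 59.9
[-21.1, -3.0, -4.4] rz 0.013
[-21.1, -2.8, -4.4] rz 0.013
[-21.1, -2.5, -4.4] rz 0.013
[-21.2, -2.2, -4.4] rz 0.013
[-21.2, -1.9, -4.4] rz 0.013
[-21.2, -1.7, -4.4] rz 0.013
[-21.2, -1.4, -4.4] rz 0.013
[-21.2, -1.1, -4.4] rz 0.013
```

{"method": "jog_arm", "body": {
  "series": [
    [[-21,-3,-5,0,0,0.013,22],[-21,-3,-5,0,0,0.013,22],[-21,-2,-5,0,0,0.013,22],[-21,-2,-5,0,0,0.013,22],[-21,-2,0,0,0,0.013,22],[-21,-2,0,0,0,0.013,22],[-21,-1,0,0,0,0.013,22],[-21,-1,0,0,0,0.013,22],[0,0,0,0,0,0,22],[0,0,0,0,0,0,22]]
  ]
}}

```text
time_s: 28.5
eef_pos: [0.5532, -0.3534, 0.1339]
eef_rot: [-0.001, 0.766, 0.642, 0.0]
wrist_force: [0.2, 1.2, -4.1]
opening: 0.34
grasp_force: 59.8
```

```bash
python3 - <<'E'
from h import *
plan([(553,-354.3,52,80,6)])
E
```

```text
t 28.5 at [ 553.2 -353.4  133.9] psi 80.0 q6 -0.57 F [ 0.2  1.2 -4.1] op 29.0 gf 59.8
[-0.2, -0.0, 13.7] rz 0.0
   x 6
```

{"method": "jog_arm", "body": {
  "series": [
    [[-1,0,20,0,0,0,22],[0,0,20,0,0,0,22],[0,0,15,0,0,0,22],[0,0,10,0,0,0,22],[0,0,8,0,0,0,22],[0,0,5,0,0,0,22],[0,0,3,0,0,0,22],[0,0,1,0,0,0,22],[0,0,0,0,0,0,22],[0,0,0,0,0,0,22]]
  ]
}}

```text
time_s: 29.5
eef_pos: [0.5538, -0.3543, 0.0534]
eef_rot: [0.0, 0.766, 0.643, 0.0]
wrist_force: [-0.1, 0.0, -3.3]
opening: 0.344
grasp_force: 59.8
```

{"method": "jog_arm", "body": {
  "series": [
    [[0,0,0,0,0,0,22],[0,0,0.5,0,0,0,22],[0,0,0,0,0,0,22],[0,0,0,0,0,0,22],[0,0,0.5,0,0,0,22],[0,0,0,0,0,0,22],[0,0,0,0,0,0,22],[0,0,0,0,0,0,22],[0,0,0,0,0,0,22],[0,0,0,0,0,0,22]]
  ]
}}

```text
time_s: 30.5
eef_pos: [0.5535, -0.354, 0.0518]
eef_rot: [0.0, 0.766, 0.643, 0.0]
wrist_force: [-0.4, 0.0, -3.7]
opening: 0.34
grasp_force: 59.8
```

{"method": "jog_arm", "body": {
  "series": [
    [[0,0,0.5,0,0,0,22],[0,0,0,0,0,0,22],[0,0,0.5,0,0,0,22],[0,0,0,0,0,0,22],[0,0,0.5,0,0,0,22],[0,0,0,0,0,0,22],[0,0,0,0,0,0,22],[0,0,0,0,0,0,22],[0,0,0,0,0,0,22],[0,0,0,0,0,0,22]]
  ]
}}

```text
time_s: 31.5
eef_pos: [0.5536, -0.354, 0.0509]
eef_rot: [0.0, 0.766, 0.643, -0.0]
wrist_force: [-3.8, 3.2, 5.3]
opening: 0.337
grasp_force: 61.1
```

{"method": "jog_arm", "body": {
  "series": [
    [[0,0,0,0,0,0,31],[0,0,0,0,0,0,36],[0,0,0,0,0,0,44],[0,0,0,0,0,0,50],[0,0,0,0,0,0,50],[0,0,-20,0,0,0,50],[0,0,-35,0,0,0,50],[0,0,-40,0,0,0,50],[0,0,-40,0,0,0,50],[0,0,-40,0,0,0,50]]
  ]
}}

```text
time_s: 32.5
eef_pos: [0.5534, -0.3539, 0.2269]
eef_rot: [0.0, 0.766, 0.643, 0.0]
wrist_force: [0.2, -0.4, 0.5]
opening: 0.588
grasp_force: 0.0
```

{"method": "jog_arm", "body": {
  "series": [
    [[20,-4,0,0,0,0,60],[29,-5,0,0,0,0,60],[29,-5,0,0,0,0,60],[29,-5,0,0,0,0,60],[29,-5,0,0,0,0,60],[29,-5,0,0,0,0,60],[29,-5,0,0,0,0,60],[29,-5,0,0,0,0,60],[29,-5,0,0,0,0,60],[29,-5,0,0,0,0,60]]
  ]
}}

```text
time_s: 33.5
eef_pos: [0.5538, -0.0676, 0.2254]
eef_rot: [0.0, 0.766, 0.643, 0.0]
wrist_force: [0.8, -0.5, -0.2]
opening: 0.705
grasp_force: 0.0
```

{"method": "jog_arm", "body": {
  "series": [
    [[29,-5,0,0,0,0,60],[29,-5,0,0,0,0,60],[29,-5,0,0,0,0,60],[29,-5,0,0,0,0,60],[29,-5,0,0,0,0,60],[29,-5,0,0,0,0,60],[20,-5,0,0,0,0,60],[0,0,0,0,0,0,60],[0,0,0,0,0,0,60],[0,0,0,0,0,0,60]]
  ]
}}

```text
time_s: 34.5
eef_pos: [0.5531, 0.1276, 0.2253]
eef_rot: [0.0, 0.766, 0.643, -0.0]
wrist_force: [1.0, -0.2, 0.6]
opening: 0.703
grasp_force: 0.0
```

```bash
python3 - <<'E'
from h import *
plan([]); 
c=cam('wrist','w8.png');t=cam('top','top2.png'); P=pts(c)
for lo,hi in ((.055,.073),(.066,.078),(.09,.105),(.026,.031)):
    z=P[...,2]; m=((z>lo)&(z<hi)); m[290:]=0
    if hi<.04: m&=np.hypot(P[...,0]-.556,P[...,1]-.175)<.031
    n,l,st,ce=cv2.connectedComponentsWithStats(m.astype(np.uint8))
    for i in range(1,n):
        if st[i,4]>80:
            q=P[l==i][:,:2]*1000; print(lo,st[i],np.round(q.mean(0)),cv2.minAreaRect(q.astype(np.float32)))
cv2.imwrite('pics/v8.png',np.hstack([c['frame'][0:400,180:580],cv2.resize(t['frame'][170:320,440:590],(400,400))]))
E
```

```text
t 34.5 at [553.1 127.6 225.3] psi 80.0 q6 0.19 F [ 1.  -0.2  0.6] op 60.0 gf 0.0
0.055 [ 466  210   52   50 2024] [685.  89.] ((685.3445434570312, 88.1805191040039), (42.69376754760742, 42.35396957397461), 87.44757080078125)
0.066 [295 133  48  22 248] [557. 190.] ((555.1414184570312, 188.51441955566406), (14.029075622558594, 35.236083984375), 82.56224822998047)
0.09 [ 297  138   48   49 1836] [555. 176.] ((555.0993041992188, 176.35023498535156), (33.05202865600586, 32.89293670654297), 80.56075286865234)
0.026 [321 124  33  55 468] [573. 182.] ((572.4512939453125, 178.09034729003906), (18.90127944946289, 49.37456130981445), 12.892627716064453)
0.026 [292 130  21  32 191] [539. 193.] ((537.1936645507812, 190.68026733398438), (29.38727378845215, 13.15636157989502), 44.83917236328125)
```

View pics/v8.png

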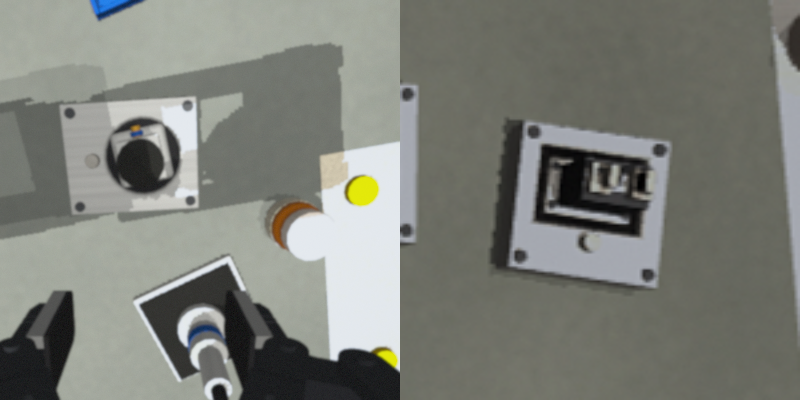

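The gripper tool sits in the oblong dock's pocket. The vacuum tool's cup is at (139,163) with its fitting at (136,128). I zoom in to get its yaw.

```bash
python3 - <<'E'
from h import *
c=load('w8.png'); cv2.imwrite('pics/v9.png',cv2.resize(c['frame'][95:215,255:395],(700,600),interpolation=cv2.INTER_CUBIC))
E
```

```text
(no output)
```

View pics/v9.png

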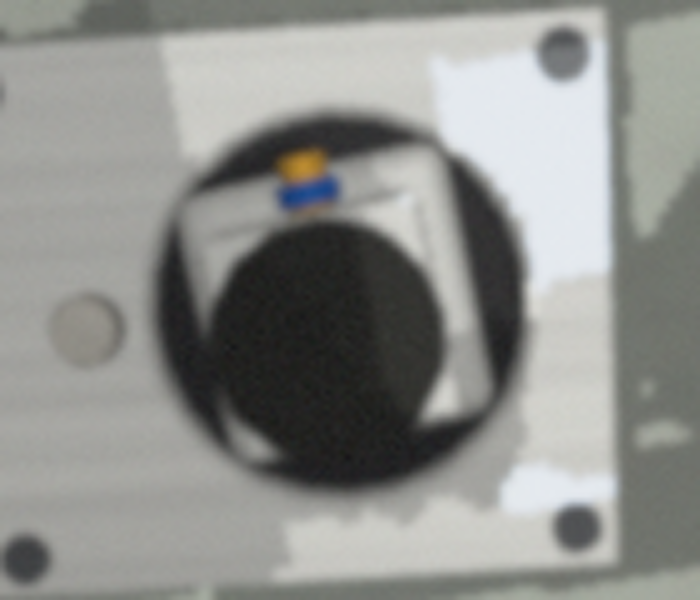

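Plate corners in the zoom are about (183,192), (440,145), (493,405) and (240,462), with the fitting up-left at (305,180).

```bash
python3 - <<'E'
from h import *
c=load('w8.png'); k=np.array([(183,192),(440,145),(493,405),(240,462)])/5+[255,95]
q=onz(c,k,.03)[:,:2]*1000; print(np.round(q,1).tolist(),q.mean(0))
for i in range(4): d=q[(i+1)%4]-q[i]; print(np.hypot(*d),np.degrees(np.arctan2(d[1],d[0])))
r=255+344/5,95+300/5; print('round pocket centre',onz(c,r,.032)[0]*1000)
P=pts(c);z=P[...,2];m=(z>.094)&(z<.105);m[290:]=0;print('cup z',np.median(z[m]),'plate z',np.median(z[(95+200)//1-185:118,345:350]))
plan([(555.3,175.8,200,82,4)])
E
```

```text
[[532.6, 199.4], [577.3, 199.3], [579.3, 154.2], [533.3, 152.1]] [555.6551047  176.25238531]
44.698786171301855 -0.046894720509832226
45.13716200338664 -87.4276442214955
46.07118011896403 -177.32647648616506
47.28248163237888 90.85256283647303
round pocket centre [556.66515651 176.83126501  32.        ]
cup z 0.09909111206260285 plate z 0.03167390561846928
t 34.6 at [553.2 127.4 225.3] psi 80.0 q6 0.19 F [ 0.1  0.2 -0.1] op 59.8 gf 0.0
[12.0, -1.6, 6.3] rz -0.009
[12.0, -1.5, 6.3] rz -0.009
[12.0, -1.4, 6.3] rz -0.009
[12.0, -1.3, 6.3] rz -0.009
```

```bash
python3 - <<'E'
from h import *
plan([(555.3,176.2,150,91,4),(555.3,176.2,49,91,5)])
E
```

```text
t 34.6 at [553.2 127.4 225.3] psi 80.0 q6 0.19 F [ 0.1  0.2 -0.1] op 59.8 gf 0.0
[12.1, -1.6, 18.8] rz -0.048
[12.2, -1.0, 18.8] rz -0.048
[12.2, -0.4, 18.8] rz -0.048
[12.2, 0.2, 18.8] rz -0.048
[0.0, 0.0, 20.2] rz 0.0
   x 5
```

{"method": "jog_arm", "body": {
  "series": [
    [[12,-2,19,0,0,-0.048,52],[12,-1,19,0,0,-0.048,52],[12,0,19,0,0,-0.048,52],[13,0,19,0,0,-0.048,52],[0,0,0,0,0,0,52],[0,0,0,0,0,0,52],[0,0,0,0,0,0,52],[0,0,0,0,0,0,52],[0,0,0,0,0,0,52],[0,0,0,0,0,0,52]]
  ]
}}

```text
time_s: 35.6
eef_pos: [0.5553, 0.1773, 0.1499]
eef_rot: [0.0, 0.701, 0.713, 0.0]
wrist_force: [-0.7, 0.1, -0.7]
opening: 0.61
grasp_force: 0.0
```

```bash
python3 - <<'E'
from h import *
plan([(555.3,176.2,49,91,5)])
E
```

```text
t 35.6 at [555.3 177.3 149.9] psi 91.0 q6 0.09 F [-0.7  0.1 -0.7] op 52.1 gf 0.0
[-0.2, -0.0, 20.2] rz 0.0
   x 5
```

{"method": "jog_arm", "body": {
  "series": [
    [[-1,0,20,0,0,0,52],[0,0,20,0,0,0,52],[0,0,20,0,0,0,52],[0,0,20,0,0,0,52],[0,0,13,0,0,0,52],[0,0,8,0,0,0,52],[0,0,0,0,0,0,52],[0,0,0,0,0,0,52],[0,0,0,0,0,0,40],[0,0,0,0,0,0,25]]
  ]
}}

```text
time_s: 36.6
eef_pos: [0.556, 0.1767, 0.0497]
eef_rot: [0.001, 0.701, 0.713, 0.001]
wrist_force: [1.4, -0.1, -2.1]
opening: 0.39
grasp_force: 59.7
```

{"method": "jog_arm", "body": {
  "series": [
    [[0,0,0,0,0,0,25],[0,0,0,0,0,0,25],[0,0,0,0,0,0,25],[0,0,0,0,0,0,25],[0,0,-5,0,0,0,25],[0,0,-10,0,0,0,25],[0,0,-20,0,0,0,25],[0,0,-30,0,0,0,25],[0,0,0,0,0,0,25],[0,0,0,0,0,0,25]]
  ]
}}

```text
time_s: 37.6
eef_pos: [0.5553, 0.1766, 0.1138]
eef_rot: [0.0, 0.701, 0.713, 0.001]
wrist_force: [-0.1, -0.6, -2.6]
opening: 0.384
grasp_force: 60.0
```

```bash
python3 - <<'E'
from h import *
plan([(555.3,176.2,215,91,3),(589,-187.1,215,86.1,12)])
E
```

```text
t 37.6 at [555.3 176.6 113.8] psi 91.0 q6 0.09 F [-0.1 -0.6 -2.6] op 32.8 gf 60.0
[-0.1, 0.0, -33.7] rz 0.0
   x 3
[-30.3, 2.3, -0.0] rz 0.007
[-30.3, 2.5, -0.0] rz 0.007
[-30.3, 2.7, -0.0] rz 0.007
[-30.3, 2.9, -0.0] rz 0.007
[-30.2, 3.1, -0.0] rz 0.007
[-30.2, 3.3, -0.0] rz 0.007
[-30.2, 3.6, -0.0] rz 0.007
[-30.2, 3.8, -0.0] rz 0.007
[-30.1, 4.0, -0.0] rz 0.007
[-30.1, 4.2, -0.0] rz 0.007
[-30.1, 4.4, -0.0] rz 0.007
[-30.0, 4.6, -0.0] rz 0.007
```

{"method": "jog_arm", "body": {
  "series": [
    [[0,0,-34,0,0,0,25],[0,0,-34,0,0,0,25],[0,0,-34,0,0,0,25],[-30,2,0,0,0,0.007,25],[-30,2,0,0,0,0.007,25],[-30,3,0,0,0,0.007,25],[-30,3,0,0,0,0.007,25],[-30,3,0,0,0,0.007,25],[-30,3,0,0,0,0.007,25],[-30,4,0,0,0,0.007,25]]
  ]
}}

```text
time_s: 38.6
eef_pos: [0.5731, -0.0344, 0.213]
eef_rot: [-0.002, 0.718, 0.696, -0.001]
wrist_force: [0.1, -0.4, -3.7]
opening: 0.388
grasp_force: 60.6
```

{"method": "jog_arm", "body": {
  "series": [
    [[-30,4,0,0,0,0.007,25],[-30,4,0,0,0,0.007,25],[-30,4,0,0,0,0.007,25],[-30,4,0,0,0,0.007,25],[-32,5,0,0,0,0.007,25],[0,0,0,0,0,0,25],[0,0,0,0,0,0,25],[0,0,0,0,0,0,25],[0,0,0,0,0,0,25],[0,0,0,0,0,0,25]]
  ]
}}

```text
time_s: 39.6
eef_pos: [0.5884, -0.1853, 0.2151]
eef_rot: [-0.0, 0.73, 0.684, -0.0]
wrist_force: [0.1, 0.0, -2.7]
opening: 0.388
grasp_force: 60.4
```

```bash
python3 - <<'E'
from h import *
plan([(589,-187.1,51,86.1,5)])
E
```

```text
t 39.6 at [ 588.4 -185.3  215.1] psi 86.3 q6 -0.43 F [ 0.1  0.  -2.7] op 33.2 gf 60.4
[-0.4, 0.1, 32.8] rz 0.0
   x 5
```

{"method": "jog_arm", "body": {
  "series": [
    [[-2,0,30,0,0,0,25],[0,0,35,0,0,0,25],[0,0,35,0,0,0,25],[0,0,25,0,0,0,25],[0,0,15,0,0,0,25],[0,0,12,0,0,0,25],[0,0,6,0,0,0,25],[0,0,4,0,0,0,25],[0,0,2,0,0,0,25],[0,0,0,0,0,0,25]]
  ]
}}

```text
time_s: 40.6
eef_pos: [0.5888, -0.1886, 0.052]
eef_rot: [0.001, 0.73, 0.683, 0.0]
wrist_force: [0.3, 0.5, -3.2]
opening: 0.388
grasp_force: 60.4
```

{"method": "jog_arm", "body": {
  "series": [
    [[0,0,0,0,0,0,25],[0,0,0.5,0,0,0,25],[0,0,0,0,0,0,25],[0,0,0.5,0,0,0,25],[0,0,0,0,0,0,25],[0,0,0,0,0,0,25],[0,0,0,0,0,0,25],[0,0,0,0,0,0,25],[0,0,0,0,0,0,25],[0,0,0,0,0,0,25]]
  ]
}}

```text
time_s: 41.6
eef_pos: [0.5883, -0.1883, 0.0503]
eef_rot: [-0.0, 0.73, 0.683, -0.0]
wrist_force: [-0.1, -0.6, -2.6]
opening: 0.384
grasp_force: 60.4
```

{"method": "jog_arm", "body": {
  "series": [
    [[0,0,0.5,0,0,0,25],[0,0,0,0,0,0,25],[0,0,0.5,0,0,0,25],[0,0,0,0,0,0,25],[0,0,0.5,0,0,0,25],[0,0,0,0,0,0,25],[0,0,0,0,0,0,25],[0,0,0,0,0,0,25],[0,0,0,0,0,0,25],[0,0,0,0,0,0,25]]
  ]
}}

```text
time_s: 42.6
eef_pos: [0.5884, -0.1883, 0.0497]
eef_rot: [0.0, 0.73, 0.683, -0.0]
wrist_force: [-3.8, 0.5, 6.5]
opening: 0.386
grasp_force: 61.5
```

{"method": "jog_arm", "body": {
  "series": [
    [[0,0,0,0,0,0,36],[0,0,0,0,0,0,40],[0,0,0,0,0,0,46],[0,0,0,0,0,0,52],[0,0,0,0,0,0,52],[0,0,-20,0,0,0,52],[0,0,-40,0,0,0,52],[0,0,-40,0,0,0,52],[0,0,-40,0,0,0,52],[0,0,-40,0,0,0,52]]
  ]
}}

```text
time_s: 43.6
eef_pos: [0.5882, -0.1882, 0.2304]
eef_rot: [0.0, 0.73, 0.683, 0.0]
wrist_force: [0.7, -0.0, 0.4]
opening: 0.609
grasp_force: 0.0
```

{"method": "jog_arm", "body": {
  "series": [
    [[26,-2,0,0,0,0,60],[26,-2,0,0,0,0,60],[26,-2,0,0,0,0,60],[26,-2,0,0,0,0,60],[26,-2,0,0,0,0,60],[26,-3,0,0,0,0,60],[27,-3,0,0,0,0,60],[0,0,0,0,0,0,60],[0,0,0,0,0,0,60],[0,0,0,0,0,0,60]]
  ]
}}

```text
time_s: 44.6
eef_pos: [0.5846, -0.0054, 0.2288]
eef_rot: [0.0, 0.73, 0.683, -0.0]
wrist_force: [0.1, -0.6, -0.8]
opening: 0.7
grasp_force: 0.0
```

```bash
python3 - <<'E'
from h import *
c=cam('wrist','w10.png'); t=cam('top','top3.png'); P=pts(c); z=P[...,2]
for lo,hi in ((.06,.075),(.095,.14)):
    k=(z>lo)&(z<hi)&(np.hypot(P[...,0]-.585,P[...,1]+.004)<.04); k[300:]=0; q=P[k]*1000
    print(lo,len(q),np.round(q.min(0),1),np.round(q.max(0),1),cv2.minEnclosingCircle(q[:,:2].astype(np.float32)))
plan([(585,-4.1,84.5,86.1,5)])
cv2.imwrite('pics/v10.png',np.hstack([c['frame'][0:400,130:530],cv2.resize(t['frame'][170:320,380:530],(400,400))]))
E
```

```text
0.06 603 [567.8 -14.3  60.1] [600.6  13.6  74.7] ((584.1106567382812, -3.134673833847046), 17.049152374267578)
0.095 894 [573.6 -13.7  95.1] [595.1   7.9 137.7] ((584.21484375, -3.0191946029663086), 11.008203506469727)
t 44.7 at [584.5  -5.7 228.7] psi 86.1 q6 -0.15 F [-0.1  0.4 -0.3] op 60.3 gf 0.0
[0.3, 0.1, 28.8] rz 0.0
   x 5
```

View pics/v10.png

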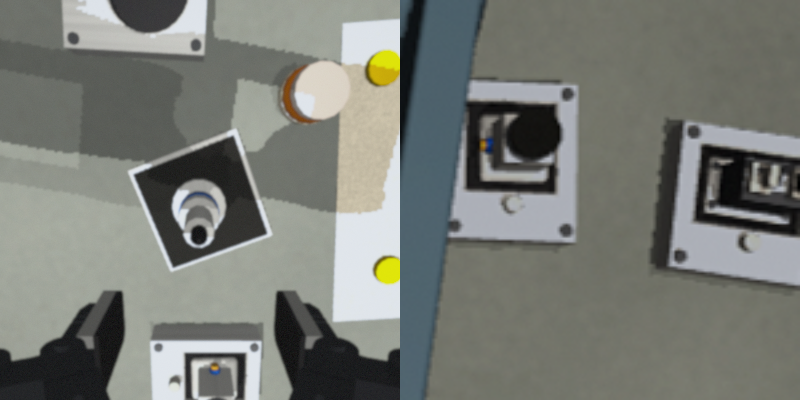

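The vacuum tool is seated in the square pocket (dark margin all round, cup at (533,133)), and the pen stands upright on the pad with its tip at (198,234). Next I pick up the pen.

{"method": "jog_arm", "body": {
  "series": [
    [[2,0,25,0,0,0,60],[0,0,25,0,0,0,60],[0,0,25,0,0,0,60],[0,0,25,0,0,0,60],[0,0,25,0,0,0,60],[0,0,19,0,0,0,60],[0,0,0,0,0,0,60],[0,0,0,0,0,0,60],[0,0,0,0,0,0,30],[0,0,0,0,0,0,15]]
  ]
}}

```text
time_s: 45.7
eef_pos: [0.5857, -0.0031, 0.0864]
eef_rot: [0.001, 0.73, 0.683, 0.001]
wrist_force: [-0.6, 0.1, 0.7]
opening: 0.375
grasp_force: 0.0
```

{"method": "jog_arm", "body": {
  "series": [
    [[0,0,0,0,0,0,15],[0,0,0,0,0,0,15],[0,0,0,0,0,0,15],[0,0,0,0,0,0,15],[0,0,-5,0,0,0,15],[0,0,-10,0,0,0,15],[0,0,-20,0,0,0,15],[0,0,-30,0,0,0,15],[0,0,0,0,0,0,15],[0,0,0,0,0,0,15]]
  ]
}}

```text
time_s: 46.7
eef_pos: [0.585, -0.0027, 0.1504]
eef_rot: [0.001, 0.73, 0.683, 0.0]
wrist_force: [0.0, -0.4, -3.7]
opening: 0.242
grasp_force: 59.2
```

```bash
python3 - <<'E'
from h import *
plan([(556.2,175.5,165,86.1,8),(556.2,175.5,91,86.1,5)])
E
```

```text
t 46.7 at [585.   -2.7 150.4] psi 86.2 q6 -0.14 F [ 0.  -0.4 -3.7] op 20.6 gf 59.2
[22.0, -5.1, -1.8] rz 0.0
   x 8
[0.0, 0.0, 14.8] rz 0.0
   x 5
```

{"method": "jog_arm", "body": {
  "series": [
    [[22,-5,0,0,0,0,15],[22,-5,0,0,0,0,15],[22,-5,0,0,0,0,15],[22,-5,0,0,0,0,15],[22,-5,0,0,0,0,15],[22,-5,0,0,0,0,15],[22,-5,0,0,0,0,15],[22,-6,0,0,0,0,15],[0,0,0,0,0,0,15],[0,0,0,0,0,0,15]]
  ]
}}

```text
time_s: 47.7
eef_pos: [0.5541, 0.1758, 0.1481]
eef_rot: [-0.001, 0.73, 0.684, -0.001]
wrist_force: [-0.3, 0.5, -3.1]
opening: 0.233
grasp_force: 59.1
```

{"method": "jog_arm", "body": {
  "series": [
    [[0,0,10,0,0,0,15],[0,0,15,0,0,0,15],[0,0,12,0,0,0,15],[0,0,8,0,0,0,15],[0,0,6,0,0,0,15],[0,0,4,0,0,0,15],[0,0,2,0,0,0,15],[0,0,1,0,0,0,15],[0,0,0,0,0,0,15],[0,0,0,0,0,0,15]]
  ]
}}

```text
time_s: 48.7
eef_pos: [0.5556, 0.1757, 0.0922]
eef_rot: [0.0, 0.73, 0.683, 0.0]
wrist_force: [0.3, -0.6, -2.7]
opening: 0.241
grasp_force: 59.1
```

{"method": "jog_arm", "body": {
  "series": [
    [[0,0,0.5,0,0,0,15],[0,0,0,0,0,0,15],[0,0,0.5,0,0,0,15],[0,0,0,0,0,0,15],[0,0,0.5,0,0,0,15],[0,0,0,0,0,0,15],[0,0,0.5,0,0,0,15],[0,0,0,0,0,0,15],[0,0,0,0,0,0,15],[0,0,0,0,0,0,15]]
  ]
}}

```text
time_s: 49.7
eef_pos: [0.5556, 0.1758, 0.0912]
eef_rot: [0.0, 0.73, 0.683, 0.0]
wrist_force: [-4.4, -0.6, 8.2]
opening: 0.242
grasp_force: 60.4
```

Contact. Release, rise and back away.

{"method": "jog_arm", "body": {
  "series": [
    [[0,0,0,0,0,0,24],[0,0,0,0,0,0,28],[0,0,0,0,0,0,36],[0,0,0,0,0,0,46],[0,0,0,0,0,0,46],[0,0,-20,0,0,0,46],[0,0,-30,0,0,0,46],[0,0,-35,0,0,0,46],[0,0,-35,0,0,0,46],[0,0,-30,0,0,0,46]]
  ]
}}

```text
time_s: 50.7
eef_pos: [0.5555, 0.1757, 0.2418]
eef_rot: [0.0, 0.73, 0.683, 0.001]
wrist_force: [1.3, 0.4, 0.4]
opening: 0.541
grasp_force: 0.0
```

{"method": "jog_arm", "body": {
  "series": [
    [[-20,15,0,0,0,0,46],[-20,15,0,0,0,0,46],[-20,15,0,0,0,0,46],[-20,15,0,0,0,0,46],[-20,15,0,0,0,0,46],[0,0,0,0,0,0,46],[0,0,0,0,0,0,46],[0,0,0,0,0,0,46],[0,0,0,0,0,0,46],[0,0,0,0,0,0,46]]
  ]
}}

```text
time_s: 51.7
eef_pos: [0.6232, 0.0717, 0.2399]
eef_rot: [0.0, 0.73, 0.684, 0.0]
wrist_force: [-0.1, 0.6, -0.2]
opening: 0.543
grasp_force: 0.0
```

```bash
python3 - <<'E'
from h import *
plan([])
s=cam('scene','scene1.png'); c=cam('wrist','w11.png'); P=pts(c); z=P[...,2]
for lo,hi in ((.06,.078),(.1,.145),(.026,.0315)):
    k=(z>lo)&(z<hi)&(np.hypot(P[...,0]-.556,P[...,1]-.175)<.029); k[300:]=0; q=P[k]*1000
    if len(q): print(lo,len(q),np.round(q.max(0),1),cv2.minEnclosingCircle(q[:,:2].astype(np.float32)))
cv2.imwrite('pics/v11.png',np.hstack([cv2.resize(s['frame'][70:430,130:490],(400,400)),c['frame'][0:400,130:530]]))
E
```

```text
t 51.7 at [623.2  71.7 239.9] psi 86.3 q6 -0.01 F [-0.1  0.6 -0.2] op 46.4 gf 0.0
0.06 898 [572.2 191.9  77.9] ((555.0419311523438, 172.51016235351562), 19.655025482177734)
0.1 1189 [565.9 185.7 143.3] ((554.8473510742188, 175.3625030517578), 11.069361686706543)
0.026 953 [579.6 200.4  31.5] ((554.9583129882812, 175.41697692871094), 25.027883529663086)
```

View pics/v11.png

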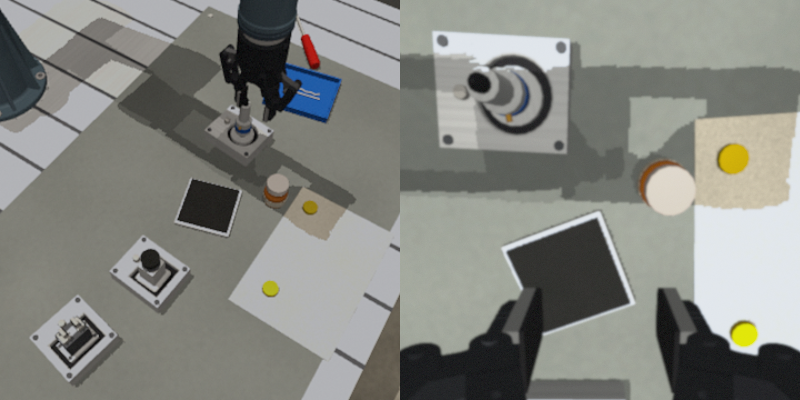

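All three tools are seated upright in their own docks: pen plate in the round pocket at (512,95), vacuum tool at (150,270), gripper tool at (75,335). The clip is in the tray at (310,95) and the jar is in its place.

```bash
python3 -c "
from bench import ctrl
print(ctrl.hand_in())"
```

```text
the job is handed in; nothing more can be done
None
```

The clip is in the tray, all three tools are upright in their own docks and the jar is untouched; the job was handed in after about 52 s of robot time, and the gripper tool's long side turned out to lie along the square dock's y, not x as the text says.

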